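# Prop the latch and index the sample turret

### The arm

A 7-joint arm with a two-finger parallel gripper is mounted at the origin on the work surface. World frame = base frame: x ahead of the robot, y to its left, z up, the work surface at z = 0. Lengths are in m, angles in rad, forces in N, time in s.
With the tool pointing down it reaches from about 0.4 to 0.85 m from the base axis. Payload 10.4 kg.
Tool frame: the origin (TCP) lies midway between the tips of the shut fingers; the grasp point (between the pads) lies 19 mm behind it; z points along the fingers, x is the direction in which the jaws open and shut, and the axes are right-handed (so a half turn about z gives the same grasp; the last joint's range is limited). The gripper opens to 85 mm and grips with 20 to 120 N. Pads are 22 mm wide; open, the fingers measure 114 mm over their backs; the gripper's body (76 mm by 85 mm) begins 54 mm behind the grasp point. The pads swing forward as they close: fully open they stand 13 mm farther back than shut.
Start: joints at [-1.363, 0.332, -0.065, 1.46, 0.022, 1.35, -0.088], TCP at [0.143, 0.608, 0.231] pointing down, gripper open.
Joint ranges: [-2.6, 2.6], [-0.5, 2.12], [-1.47, 1.34], [0.16, 2.42], [-1.27, 4.41], [0.06, 2.06], [-2.6, 2.6]. Speed limits (rad/s): [2.22, 2.22, 2.79, 2.79, 3.14, 3.14, 3.14].

### API

Orientations are given as a unit quaternion [x, y, z, w].
In Python, from workcell import manip, cams gives the robot as it stands.
- The arm moves only by the tool move_arm, never from a script. Its argument "moves" is a list of rows, each a list of 7 numbers: the turn, a rotation vector about the tool's x, y, z in degrees, then the shift along the tool's x, y, z in m, then the finger opening in m, from 0 to 0.0854. A call has 1 to 10 rows; each row is the pose to reach, as a shift and turn from the pose commanded when the call began, along the tool's axes at that moment; what a row does not reach only later rows make up. A row lasts 1/10 s, in which the tool goes at most 50 mm and 8.59 degrees, less where a joint would pass 70% of its speed; a pose out of reach is approached as far as the arm can. A call with a gripper value outside its range is refused whole. The fingers move at their own pace and stop on an object; "grip_force" is the grip in N (left out, the last holds). Time passes only in rows, so rows that repeat a pose let the fingers close. It gives the time, the measured TCP pose, the force and the opening at its end, in the units of the state.
- manip.get_obs(): the state, without advancing time (a new reading comes with each control period).
- cams.camera(name): name is "side" or "top" or "wrist"; returns the picture (480x640x3 uint8, red, green, blue); there is no depth.
- cams.camera_params(name): a dict with "fx", "fy", "cx", "cy" (pixels), "dist_coeffs" ([k1, k2, p1, p2, k3] as OpenCV has them; the pictures are not rectified), "xyz" and "rotation" of the camera in the world. Camera axes: x right, y up, looking along -z (the intrinsics and any distortion apply to the point x, -y, -z); pixel columns grow to the right and rows downward; lengths in m; the calibration is good to about 2 mm. A picture is of the moment at which its call begins: read the wrist's pose just before it. camera_params takes no time and is no camera call; for the wrist camera it gives the pose at the moment of the call.
- manip.hand_in(): hands the job in, once; it reports no verdict.
The state is a dict: "clock": time; "joint_pos": joint angles; "joint_velocities": joint speeds; "tau": joint torques, N m; "position": TCP position; "ee_rot": TCP orientation; "ft_force": force on the tool from outside, world axes, zero at the start; "torque": the same for the moment, N m; "grip_width": opening from 0.0 (shut) to 1.0 (fully open).
Only numpy, scipy, OpenCV 4.12 (cv2) and the standard library are available. Lean on these libraries where they do the work, as an engineer would, in place of code of your own. Each camera call takes 0.05 s, during which the arm holds its last target. There are 200 camera calls.

### The job

The star wheel of the sample turret is locked by a sprung red latch that drops back as soon as it is let go. Slide the wooden wedge, thin end first, along the channel under the latch's foot until the latch stays lifted clear of the wheel, and let go of the wedge; then push the wheel round by its arms, one after another, until the orange vial stands squarely in front of the reader's orange pointer. Leave the wedge in under the lifted latch, and do not shift the amber bottle, the beaker or the tube rack.

Things in the scene. Friction and masses are not known exactly. Their poses are not given: they have to be found in the camera images.
- turret: The fixed sample turret: grey base plate 200 (x) x 310 (y) x 20 mm. Origin on the table under the wheel's vertical axis, z up, y along the white guard bridge, -x roughly towards the robot. Beside it on the bare table runs a channel along x for the wedge: two aluminium rails 8 mm high, 4 mm thick, at y = -214 and -266 mm (48 mm clear), x = -100 to +80 mm, open at both ends.
- bridge_mid (a point): Top middle of the fixed white bridge, 83 mm up, over the wheel's axis: a bar 48 mm wide along the turret's y (-155 to +147 mm), 6 mm thick; arms pass under it, fingers reaching down cannot. The wheel's halves on its -x and +x sides are open from above. Towards -y it forks into two 10 mm rails at x = +-19 mm with posts at y = -150, the latch between.
- wheel_mid (a point): Middle of the star wheel, on its axis, height 65 mm. Hub radius 36 mm; six arms 60 degrees apart, 12 mm wide and high, end in vial caps 28 mm across, 13 mm high, centred 110 mm from the axis, all centred at height 65 mm. A glass vial 18 mm across hangs from each cap down to height 31 mm. Base plate's top: 20 mm.
- star_wheel (a joint): Angle of the star wheel about its vertical axis, rad, counter-clockwise from above positive; at 0 the orange arm points along the turret's +x. With the latch up it turns either way by several turns, with 0.15 N m of friction, and stays where it is left. With the latch down it has some 19 degrees of play each way before a cap meets the latch's tooth.
- channel_mid (a point): Point fixed to the turret at (0, -240, 0) mm in its frame: the middle of the channel's width, at table level, straight under the latch's foot. Same axes as the turret: the wedge is pushed in along +x, from the -x end.
- orange_vial (a point): Centre of the orange vial cap, on the one orange arm, 110 mm from the wheel's axis, height 65 mm. The other five caps are blue on bare aluminium arms.
- latch (a joint): Lift of the red sprung latch, m: 0 down (locking), 0.032 at most. It slides straight up in the bridge's fork; spring and weight press it down with 2.4 N at the bottom, 3.7 N at the top. Its tooth, 12 mm wide, at heights 56 to 72 mm when down, reaches in between two caps and is clear of the wheel from 0.016 up. On the wedge's flat it reads about 0.024.
- latch_foot (a point): Underside of the latch's foot over the middle of the channel: a red round bar 12 mm thick along the turret's y from y = -150 to -273 mm at x = 0, whose lowest line is 14 mm above the table when down. Moves with the latch.
- reader: Fixed reader head: white block 40 x 44 x 50 mm, blue block on top (74 mm high in all), just outside the wheel on its -x side, at a varying angle round it. Origin on the wheel's axis at table level; the block's centre is 165 mm from it along the reader's -x. Its orange pointer (8 mm rod, height 65 mm) points at the axis and ends 130 mm from it.
- read_spot (a point): The spot in front of the reader's pointer, 110 mm from the wheel's axis, height 65 mm, where the centre of the orange vial cap must stop.
- wedge: Loose pale wooden wedge, 160 mm long, 40 mm wide, 0.12 kg. Origin at its underside, under the middle of its 80 mm long flat part, which is 38 mm high (local x from -40 to +40 mm); from x = +40 to +120 mm the top slopes down to the thin end, 8 mm high. x points along it to the thin end, z up. It lies on its underside.
- reagent: Bystander: amber bottle with black cap, 64 mm across, 150 mm tall; origin at the centre of its underside.
- beaker: Bystander: glass beaker, 80 mm across, 100 mm tall; origin at the centre of its underside.
- tube_rack: Bystander: wooden rack 200 x 70 mm with tubes, 122 mm tall; origin at the centre of its underside.
There are look-alikes about, which are no part of the job. Several things look just like the wedge: the one meant starts farthest to the robot's left.

How it is judged:
On the way, in this order (a step that is already met when the one before it is completed fails the run):
1. the wedge alone holds the latch lifted clear of the wheel (17 mm or more), the fingers off both (value of joint latch above 0.017 m and contact force between the fingers and wedge below 0.3 N and contact force between each of the arm, the fingers and latch below 0.3 N and contact force between wedge and latch above 0.5 N), for 0.3 s.
2. the orange vial stands in front of the reader's pointer (horizontal distance between orange_vial and read_spot below 0.012 m), for 0.2 s.
At the end, for the whole second after the job is handed in: The orange vial's centre is within 12 mm of the spot in front of the reader's pointer with the wheel at rest, and the wedge, released and at rest, still holds the latch lifted by 17 mm or more (horizontal distance between orange_vial and read_spot below 0.012 m and velocity of joint star_wheel between -0.05 and 0.05 rad/s and value of joint latch above 0.017 m and contact force between wedge and latch above 0.5 N and linear speed of wedge below 0.02 m/s); the robot touches nothing.
It fails at once if the amber bottle is shifted by more than 30 mm (distance of reagent from where it was at the start of the episode above 0.03 m).
It fails at once if the beaker is shifted by more than 30 mm (distance of beaker from where it was at the start of the episode above 0.03 m).
It fails at once if the tube rack is shifted by more than 30 mm (distance of tube_rack from where it was at the start of the episode above 0.03 m).
It also fails if it takes over 64 s, if anything falls off the work surface, if the arm or the gripper's body presses on something with over 40 N, if the wrist force passes 120 N, or if a joint passes its speed limit or range.

## Working session

There is one attempt and no reset: what is moved stays moved. The work goes in short steps, Python scripts to look and compute and a tool call to move; the robot and the scene stay as the last step left them, time stands still between calls to the robot, and variables do not carry over. Pictures are saved under pics/ and viewed, about 8 in all and at most 12, crops included, and the job is handed in when it is done.

Besides the shell and the picture viewer there is one more tool, called after "Emit:" as a command line: name --pt "numbers of a row" for each row, then --argument value for the rest. move_arm: Moves the arm, as the interface text tells. Its arguments: {"type":"object","properties":{"moves":{"type":"array","items":{"type":"array","items":{"type":"number"}}},"grip_force":{"type":"number"}},"required":["moves"]}

```bash
mkdir -p pics && ls && cat > h.py <<'E'
import numpy as np, cv2
from workcell import manip, cams
def cal(n):
    p=cams.camera_params(n); K=np.array([[p['fx'],0,p['cx']],[0,p['fy'],p['cy']],[0,0,1.]])
    return K,np.array(p['dist_coeffs'],float),np.array(p['xyz']),rot(p['rotation'])
def rot(r):
    r=np.array(r,float)
    if r.shape==(3,3): return r
    from scipy.spatial.transform import Rotation as R
    return R.from_quat(r).as_matrix()
F=np.diag([1,-1,-1.])
def ray(c,uv):
    K,d,o,R=c; q=cv2.undistortPoints(np.array(uv,float).reshape(-1,1,2),K,d).reshape(-1,2)
    v=np.c_[q,np.ones(len(q))]@F@R.T
    return o,v
def onz(c,uv,z):
    o,v=ray(c,uv); return o+v*((z-o[2])/v[:,2:3])
def proj(c,P):
    K,d,o,R=c; X=((np.array(P,float).reshape(-1,3)-o)@R)@F
    return cv2.projectPoints(X,np.zeros(3),np.zeros(3),K,d)[0].reshape(-1,2)
E
python3 - <<'E'
from h import *
for n in ['top','side','wrist']:
    print(n,cams.camera_params(n))
    cv2.imwrite(f'pics/{n}0.png',cams.camera(n)[:,:,::-1])
print(manip.get_obs())
E
```

```text
pics
top {'fx': 463.8697253427581, 'fy': 463.8697253427581, 'cx': 327.8846665646036, 'cy': 239.52587599919843, 'dist_coeffs': array([0.03707623, 0.        , 0.        , 0.        , 0.        ]), 'xyz': array([ 0.27834345, -0.07421566,  1.4394803 ]), 'rotation': array([-0.06879415,  0.06665256,  0.70685772, -0.70084019])}
side {'fx': 498.30172039369324, 'fy': 498.30172039369324, 'cx': 317.22593536412563, 'cy': 242.55985722217153, 'dist_coeffs': array([-0.05297536,  0.        ,  0.        ,  0.        ,  0.        ]), 'xyz': array([ 0.18400919, -0.79287553,  0.97489518]), 'rotation': array([ 0.35794254, -0.08152611, -0.22526942,  0.90248785])}
wrist {'fx': 339.6845410334827, 'fy': 339.6845410334827, 'cx': 320.99008671634135, 'cy': 239.732627045238, 'dist_coeffs': array([-0.06596295,  0.        ,  0.        ,  0.        ,  0.        ]), 'xyz': array([0.07187896, 0.62542533, 0.37331571]), 'rotation': array([-0.11417676, -0.08941196,  0.61485237,  0.775194  ])}
{'clock': 0.15, 'joint_pos': array([-1.3626017 ,  0.33269627, -0.0647219 ,  1.46070092,  0.02159296,
        1.34987421, -0.0885168 ]), 'joint_velocities': array([-6.09003522e-04,  9.88755529e-05, -1.86078364e-04, -3.45823994e-03,
        3.79367442e-04,  1.44548862e-04, -4.54242292e-04]), 'tau': array([ 5.01166487e-04, -6.25825310e+01,  4.90239530e-02, -3.91854000e+01,
        1.63640489e-02,  7.33908266e-03,  1.66110351e-05]), 'position': array([0.14289414, 0.60818408, 0.23074042]), 'ee_rot': array([ 7.83815370e-01,  6.20993739e-01, -3.77383148e-04,  3.15549036e-04]), 'ft_force': array([ 0.36245854,  0.69725997, -0.40668769]), 'torque': array([-0.0438193 , -0.03270489,  0.00884083]), 'grip_width': 0.9967692624025952}
```

View pics/top0.png

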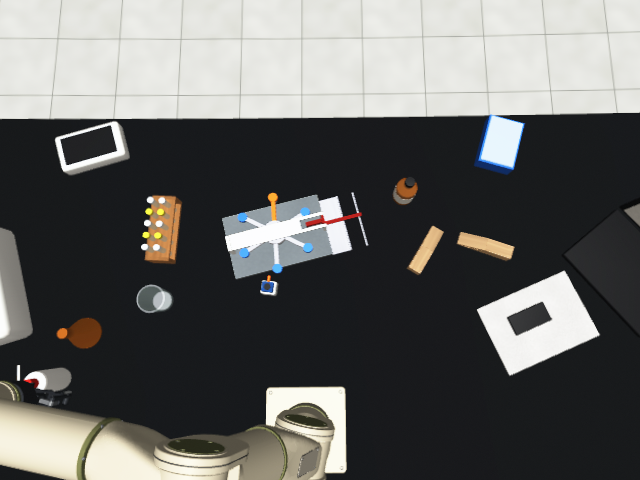

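View pics/side0.png

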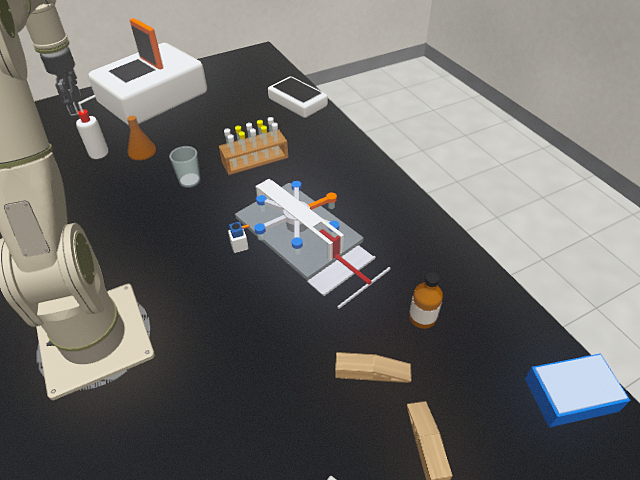

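The top view shows the turret at about (285,230), the orange cap at (273,198), the reader at (269,287) and the two wedges at (425,250) and (486,246). The left wedge, (425,250), is the target. The side view agrees. Next I measure.

```bash
cat > m.py <<'E'
from h import *
c=cal('top'); im=cv2.imread('pics/top0.png'); hsv=cv2.cvtColor(im,cv2.COLOR_BGR2HSV)
def blobs(h,lo,hi,smin,vmin,roi,amin=15):
    x0,y0,x1,y1=roi; m=cv2.inRange(h,(lo,smin,vmin),(hi,255,255)); k=np.zeros_like(m); k[y0:y1,x0:x1]=m[y0:y1,x0:x1]
    n,l,s,ce=cv2.connectedComponentsWithStats(k); return [(ce[i],s[i,4],l==i) for i in range(1,n) if s[i,4]>=amin]
if __name__=='__main__':
    roi=(210,170,380,300)
    print('blue'); 
    for ce,a,_ in blobs(hsv,95,125,120,80,roi): print(ce.round(1),a,onz(c,[ce],.068).round(4))
    print('orange')
    for ce,a,_ in blobs(hsv,8,20,150,120,roi,5): print(ce.round(1),a,onz(c,[ce],.068).round(4))
    print('red')
    for ce,a,m in blobs(hsv,0,6,150,60,roi)+blobs(hsv,174,180,150,60,roi):
        ys,xs=np.nonzero(m); i=xs.argmin(); j=xs.argmax(); print(ce.round(1),a,xs[i],ys[i],xs[j],ys[j],onz(c,[[xs[j],ys[j]],ce],.02).round(4))
    print('wood')
    for ce,a,m in blobs(hsv,8,25,50,90,(400,220,520,280),60):
        r=cv2.minAreaRect(np.argwhere(m)[:,::-1].astype(np.float32)); b=cv2.boxPoints(r); print(ce.round(1),a,b.round(1).tolist()); print(onz(c,b,.0).round(4)[:,:2].tolist(),onz(c,b,.038).round(4)[:,:2].tolist())
    a=cv2.resize(im[180:300,210:370],(800,600),interpolation=3)
    b=cv2.resize(im[215:285,395:525],(800,430),interpolation=3)
    s=cv2.imread('pics/side0.png'); d=cv2.resize(s[330:480,320:520],(800,600),interpolation=3)
    cv2.imwrite('pics/z.png',cv2.resize(np.vstack([a,b,d]),(400,815))[:600] if 0 else cv2.resize(np.hstack([np.vstack([cv2.resize(b,(400,215)),cv2.resize(d,(400,300))]),cv2.resize(a,(400,515))]),(800,515)))
E
python3 m.py
```

```text
blue
[304.5 211.2] 61 [[ 0.6332 -0.0007  0.068 ]]
[242.  216.8] 74 [[0.6175 0.1893 0.068 ]]
[307.6 247.5] 72 [[ 0.521 -0.01   0.068]]
[243.8 252.7] 74 [[0.5068 0.181  0.068 ]]
[277.1 268.4] 83 [[0.4586 0.0808 0.068 ]]
[267.3 286.5] 87 [[0.4051 0.109  0.068 ]]
orange
[272.8 203.6] 149 [[0.6583 0.0962 0.068 ]]
[268.2 277.7] 20 [[0.4311 0.1065 0.068 ]]
red
[332.3 219.3] 219 306 222 361 213 [[ 0.6383 -0.1761  0.02  ]
 [ 0.6186 -0.0853  0.02  ]]
wood
[425.4 249.8] 716 [[406.6000061035156, 267.8999938964844], [431.79998779296875, 224.39999389648438], [444.3999938964844, 231.6999969482422], [419.1000061035156, 275.1000061035156]]
[[0.4658, -0.3157], [0.6038, -0.4011], [0.5799, -0.4394], [0.4427, -0.3536]] [[0.4608, -0.3093], [0.5953, -0.3925], [0.5719, -0.4298], [0.4383, -0.3462]]
[485.9 245.3] 832 [[456.20001220703125, 243.39999389648438], [461.1000061035156, 228.6999969482422], [514.5, 246.5], [509.6000061035156, 261.20001220703125]]
[[0.5419, -0.4743], [0.5891, -0.4925], [0.5305, -0.6546], [0.4842, -0.6356]] [[0.535, -0.4637], [0.5809, -0.4815], [0.5239, -0.6393], [0.4788, -0.6208]]
```

View pics/z.png

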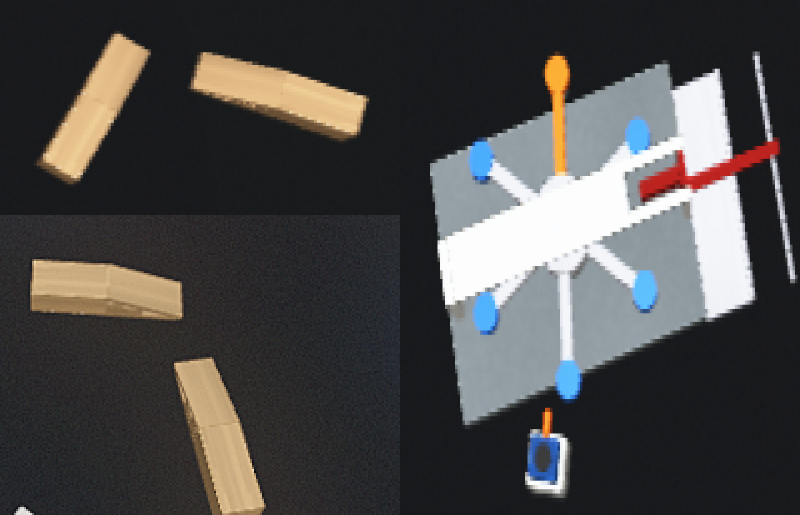

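Checks against the given sizes:
- **Wheel:** axis at about (0.5696, 0.090), with a measured arm radius of 0.1106 against 0.110.
- **Foot:** its end is 0.2747 from the axis (0.273 given), so the turret yaw is about 14.5°.
- **Reader:** 0.1656 from the axis (0.165 given), at a world angle of about 173.4°.
- **Orange arm:** at about 5°.
- **Target wedge:** its thin end points to +x/-y, at a yaw of about -32°.

Now I move over the wedge.

Emit:
move_arm --pt "0 0 85 -0.23 0.37 -0.07 0.085" --pt "0 0 85 -0.23 0.37 -0.07 0.085" --pt "0 0 85 -0.23 0.37 -0.07 0.085" --pt "0 0 85 -0.23 0.37 -0.07 0.085" --pt "0 0 85 -0.23 0.37 -0.07 0.085" --pt "0 0 85 -0.23 0.37 -0.07 0.085" --pt "0 0 85 -0.23 0.37 -0.07 0.085" --pt "0 0 85 -0.23 0.37 -0.07 0.085" --pt "0 0 85 -0.23 0.37 -0.07 0.085" --pt "0 0 85 -0.23 0.37 -0.07 0.085"

```text
clock: 1.15
position: [0.455, 0.2943, 0.3024]
ee_rot: [0.997, -0.079, 0.001, 0.0]
ft_force: [-0.7, 0.7, 0.3]
grip_width: 0.997
```

```bash
cat >> h.py <<'E'
from scipy.spatial.transform import Rotation as R_
def to(p,jaw):
    "tool-frame move for world TCP p and jaw direction (deg), tool down"
    o=manip.get_obs(); Rt=R_.from_quat(o['ee_rot']); d=Rt.inv().apply(np.array(p)-o['position'])
    j=np.radians(jaw)/2; T=R_.from_quat([np.cos(j),np.sin(j),0,0]); rv=np.degrees((Rt.inv()*T).as_rotvec())
    print('t',o['clock'].__round__(2),'pos',o['position'].round(4),'jaw',np.degrees(np.arctan2(*Rt.as_matrix()[[1,0],0])).round(2),'F',o['ft_force'].round(1),'q',o['joint_pos'].round(2),'g',round(o['grip_width'],3)); print('turn',rv.round(1),'shift',d.round(4))
E
python3 -c "
from h import *
to([.46,-.34,.28],-121.8)"
```

```text
t 1.15 pos [0.455  0.2943 0.3024] jaw -9.11 F [-0.7  0.7  0.3] q [-0.98  0.11  0.35  1.59 -0.04  1.45 -0.79] g 0.997
turn [-1.000e-01 -1.000e-01  1.127e+02] shift [0.1053 0.6255 0.0227]
```

Emit:
move_arm --pt "0 0 83 0.08 0.47 0.015 0.085" --pt "0 0 83 0.08 0.47 0.015 0.085" --pt "0 0 83 0.08 0.47 0.015 0.085" --pt "0 0 83 0.08 0.47 0.015 0.085" --pt "0 0 83 0.08 0.47 0.015 0.085" --pt "0 0 83 0.08 0.47 0.015 0.085" --pt "0 0 83 0.08 0.47 0.015 0.085" --pt "0 0 83 0.08 0.47 0.015 0.085" --pt "0 0 83 0.08 0.47 0.015 0.085" --pt "0 0 83 0.08 0.47 0.015 0.085"

```text
clock: 2.15
position: [0.4614, -0.1811, 0.2864]
ee_rot: [-0.696, 0.718, -0.0, 0.0]
ft_force: [0.4, 0.1, 0.2]
grip_width: 0.996
```

```bash
python3 -c "
from h import *
to([.46,-.34,.28],-121.8)"
```

```text
t 2.15 pos [ 0.4614 -0.1811  0.2864] jaw -91.82 F [0.4 0.1 0.2] q [-0.52 -0.02  0.81  1.74  0.02  1.41 -1.32] g 0.996
turn [-0. -0. 30.] shift [ 0.1589 -0.0037  0.0065]
```

Emit:
move_arm --pt "0 0 30 0.159 -0.004 0.006 0.085" --pt "0 0 30 0.159 -0.004 0.006 0.085" --pt "0 0 30 0.159 -0.004 0.006 0.085" --pt "0 0 30 0.159 -0.004 0.006 0.085" --pt "0 0 30 0.159 -0.004 0.006 0.085" --pt "0 0 30 0.159 -0.004 0.006 0.085"

```text
clock: 2.75
position: [0.4633, -0.3349, 0.28]
ee_rot: [-0.492, 0.871, 0.0, -0.0]
ft_force: [0.1, 0.1, -0.5]
grip_width: 0.997
```

```bash
python3 - <<'E'
from h import *
to([.46,-.34,.28],-121.8)
im=cams.camera('wrist')[:,:,::-1].copy(); c=cal('wrist'); cv2.imwrite('pics/w1.png',im)
h=cv2.cvtColor(im,cv2.COLOR_BGR2HSV); m=cv2.inRange(h,(8,50,90),(25,255,255))
n,l,s,ce=cv2.connectedComponentsWithStats(m)
for i in range(1,n):
    if s[i,4]>400:
        k=(l==i); b=cv2.boxPoints(cv2.minAreaRect(np.argwhere(k)[:,::-1].astype(np.float32))); print(ce[i],s[i,:5],b.round(0).tolist())
        a=cv2.approxPolyDP(cv2.findContours(k.astype(np.uint8),0,2)[0][0],5,True)[:,0].astype(float); print('poly',a.tolist()); print(onz(c,a,0)[:,:2].round(4).tolist()); print(onz(c,a,.038)[:,:2].round(4).tolist())
E
```

```text
t 2.75 pos [ 0.4633 -0.3349  0.28  ] jaw -121.06 F [ 0.1  0.1 -0.5] q [-0.27  0.27  1.    1.57 -0.23  1.42 -1.37] g 0.997
turn [0.  0.  0.7] shift [ 0.006   0.0002 -0.    ]
[161.96131687  19.82839506] [ 123    0   78   49 2430] [[123.0, 48.0], [123.0, 0.0], [200.0, 0.0], [200.0, 48.0]]
poly [[123.0, 4.0], [133.0, 29.0], [164.0, 48.0], [189.0, 40.0], [200.0, 19.0], [197.0, 0.0], [192.0, 36.0], [161.0, 47.0], [156.0, 42.0], [185.0, 32.0], [193.0, 0.0], [151.0, 0.0], [144.0, 8.0]]
[[0.7725, -0.2573], [0.7445, -0.2513], [0.7078, -0.2699], [0.6988, -0.2995], [0.7101, -0.3229], [0.7282, -0.3313], [0.7004, -0.3049], [0.7106, -0.2676], [0.7181, -0.2658], [0.7082, -0.3005], [0.7307, -0.3275], [0.7574, -0.2871], [0.7551, -0.2754]]
[[0.7504, -0.2676], [0.7248, -0.2621], [0.6914, -0.279], [0.6833, -0.306], [0.6935, -0.3273], [0.71, -0.3349], [0.6847, -0.3109], [0.694, -0.2769], [0.7009, -0.2753], [0.6919, -0.3069], [0.7123, -0.3314], [0.7366, -0.2947], [0.7345, -0.284]]
[464.10853392  43.51524435] [ 384    8  159   73 6855] [[380.0, 36.0], [539.0, 5.0], [547.0, 50.0], [389.0, 81.0]]
poly [[539.0, 9.0], [387.0, 40.0], [388.0, 78.0], [539.0, 50.0]]
[[0.5257, -0.6614], [0.5816, -0.4916], [0.5453, -0.4731], [0.4851, -0.6432]]
[[0.5257, -0.6354], [0.5766, -0.4808], [0.5436, -0.464], [0.4888, -0.6188]]
[323.13660907 139.05471562] [ 304   66   40  148 5556] [[303.0, 213.0], [305.0, 66.0], [344.0, 66.0], [341.0, 213.0]]
poly [[308.0, 66.0], [304.0, 211.0], [339.0, 212.0], [343.0, 68.0]]
[[0.6035, -0.4004], [0.4615, -0.3075], [0.4375, -0.3449], [0.581, -0.4337]]
[[0.5965, -0.3978], [0.4673, -0.3132], [0.4455, -0.3473], [0.5761, -0.4281]]
```

View pics/w1.png

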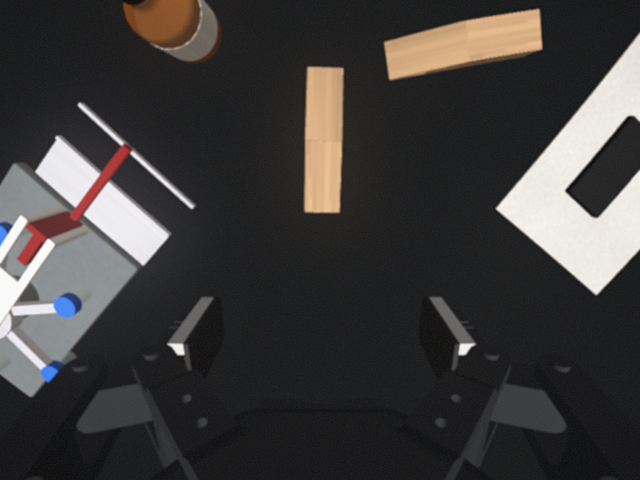

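The wrist view shows the target wedge at (323,139), with its near thick end at row 212 and its ridge at row 140. Its measured size of 0.160 x 0.040 matches, and the yaw is -32.5°. I move above the grasp point.

Emit:
move_arm --pt "0 0 0.7 -0.006 -0.007 0.05 0.085" --pt "0 0 0.7 -0.006 -0.007 0.1 0.085" --pt "0 0 0.7 -0.006 -0.007 0.15 0.085" --pt "0 0 0.7 -0.006 -0.007 0.19 0.085" --pt "0 0 0.7 -0.006 -0.007 0.19 0.085" --pt "0 0 0.7 -0.006 -0.007 0.19 0.085" --pt "0 0 0.7 -0.006 -0.007 0.19 0.085"

```text
clock: 3.5
position: [0.4738, -0.3346, 0.093]
ee_rot: [-0.486, 0.874, -0.001, 0.001]
ft_force: [0.5, -0.5, 0.5]
grip_width: 0.995
```

```bash
python3 -c "
from h import *
to([.469,-.3384,.008],-122.5)"
```

```text
t 3.5 pos [ 0.4738 -0.3346  0.093 ] jaw -121.84 F [ 0.5 -0.5  0.5] q [-0.17  0.47  0.89  1.78 -0.41  1.08 -1.26] g 0.995
turn [-0.2  0.1  0.7] shift [0.0058 0.0023 0.085 ]
```

Emit:
move_arm --pt "0 0 0.7 0.006 0.002 0.03 0.085" --pt "0 0 0.7 0.006 0.002 0.055 0.085" --pt "0 0 0.7 0.006 0.002 0.065 0.085" --pt "0 0 0.7 0.006 0.002 0.065 0.085" --pt "0 0 0.7 0.006 0.002 0.065 0.085"

```text
clock: 4.0
position: [0.4683, -0.3388, 0.027]
ee_rot: [-0.48, 0.877, -0.001, 0.001]
ft_force: [0.6, -0.1, -0.5]
grip_width: 0.999
```

```bash
python3 -c "
from h import *
to([.469,-.3384,.008],-122.5)"
```

```text
t 4.0 pos [ 0.4683 -0.3388  0.027 ] jaw -122.6 F [ 0.6 -0.1 -0.5] q [-0.11  0.56  0.83  1.83 -0.5   0.97 -1.21] g 0.999
turn [-0.1  0.  -0.1] shift [-0.0007 -0.0003  0.019 ]
```

Aligned, so I descend and grip.

Emit:
move_arm --pt "0 0 0 0 0 0.012 0.085" --pt "0 0 0 0 0 0.019 0.085" --pt "0 0 0 0 0 0.019 0.06" --pt "0 0 0 0 0 0.019 0.03" --pt "0 0 0 0 0 0.019 0.03" --pt "0 0 0 0 0 0.019 0.03" --pt "0 0 0 0 0 0.019 0.03" --pt "0 0 0 0 0 0.019 0.03" --grip_force 50

```text
clock: 4.8
position: [0.4675, -0.3385, 0.0067]
ee_rot: [-0.48, 0.877, -0.0, 0.0]
ft_force: [-0.7, -0.1, 4.9]
grip_width: 0.462
```

Emit:
move_arm --pt "0 0 0 0 0 -0.02 0.03" --pt "0 0 0 0 0 -0.06 0.03" --pt "0 0 0 0 0 -0.08 0.03" --pt "0 0 0 0 0 -0.08 0.03"

```text
clock: 5.2
position: [0.4685, -0.3392, 0.0887]
ee_rot: [-0.48, 0.877, -0.002, 0.001]
ft_force: [0.8, -0.3, -1.2]
grip_width: 0.457
```

```bash
python3 - <<'E'
from h import *
yaw=14.5; C=np.array([.5696,.0899])
def T(x,y): a=np.radians(yaw); return C+np.array([[np.cos(a),-np.sin(a)],[np.sin(a),np.cos(a)]])@[x,y]
# grasp local -25: thin end at turret x=-100 -> origin -220 -> grasp -245
g=T(-.245,-.240); print(g); to([*g,.09],yaw+90-180)
# refine turret: red bar end and far rail from stored wrist pic
im=cv2.imread('pics/w1.png')
E
```

```text
[ 0.39249503 -0.20379853]
t 5.2 pos [ 0.4685 -0.3392  0.0887] jaw -122.63 F [ 0.8 -0.3 -1.2] q [-0.16  0.48  0.89  1.79 -0.42  1.07 -1.26] g 0.457
turn [ -0.2  -0.1 -47.1] shift [-0.073   0.137  -0.0018]
```

Emit:
move_arm --pt "0 0 -8 -0.02 0.03 0 0.03" --pt "0 0 -16 -0.04 0.06 0 0.03" --pt "0 0 -24 -0.055 0.09 0 0.03" --pt "0 0 -32 -0.065 0.11 0 0.03" --pt "0 0 -40 -0.07 0.13 0 0.03" --pt "0 0 -47 -0.073 0.137 0 0.03" --pt "0 0 -47 -0.073 0.137 0 0.03" --pt "0 0 -47 -0.073 0.137 0 0.03" --pt "0 0 -47 -0.073 0.137 0 0.03"

```text
clock: 6.1
position: [0.3914, -0.2034, 0.0861]
ee_rot: [0.789, -0.614, 0.0, 0.0]
ft_force: [0.6, 0.0, -1.6]
grip_width: 0.459
```

```bash
python3 - <<'E'
from h import *
to([.3925,-.2038,.09],-75.5)
im=cams.camera('wrist')[:,:,::-1].copy(); c=cal('wrist'); cv2.imwrite('pics/w2.png',im)
import pickle; pickle.dump(c,open('w2.pkl','wb'))
E
```

```text
t 6.1 pos [ 0.3914 -0.2034  0.0861] jaw -75.81 F [ 0.6  0.  -1.6] q [-0.43  0.07  0.84  2.13 -0.06  0.97 -0.88] g 0.459
turn [ 0.  -0.  -0.3] shift [ 0.0006 -0.001  -0.0039]
```

View pics/w2.png

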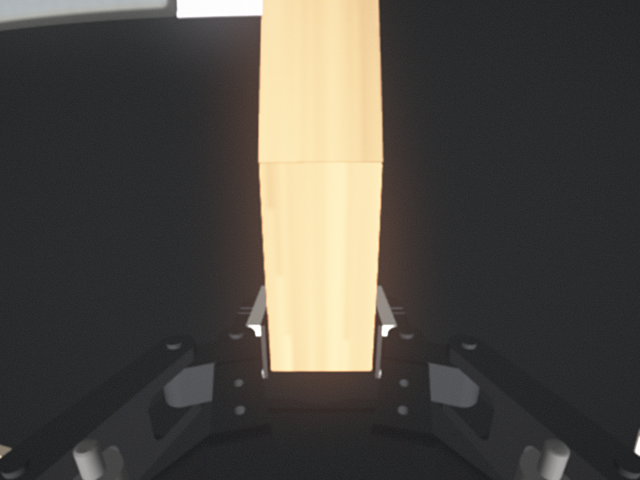

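The wrist view shows the wedge held squarely (columns 260-382) with its thin end out of frame. The camera is too close to see the channel, so I refine the channel pose from the earlier pictures and a fresh top view.

```bash
python3 - <<'E'
from h import *
C=np.array([.5696,.0899])
def rail(im,c,lab,roi):
    g=cv2.cvtColor(im,cv2.COLOR_BGR2GRAY); x0,y0,x1,y1=roi
    m=np.zeros_like(g); m[y0:y1,x0:x1]=(g[y0:y1,x0:x1]>90)*255
    n,l,s,ce=cv2.connectedComponentsWithStats(m)
    for i in range(1,n):
        if s[i,4]<25: continue
        pts=np.argwhere(l==i)[:,::-1].astype(np.float32); r=cv2.minAreaRect(pts)
        w=onz(c,pts,.008)[:,:2]; mu=w.mean(0); u=np.linalg.svd(w-mu,full_matrices=0)[2][0]; u*=np.sign(u[0]); t=(w-mu)@u
        a=np.degrees(np.arctan2(u[1],u[0])); nrm=np.array([-u[1],u[0]])
        print(lab,s[i],'yaw',a.round(2),'len',np.ptp(t).round(4),'C dist',((C-mu)@nrm).round(4),'along',((C-mu)@u-(t.max()+t.min())/2).round(4))
t0=cv2.imread('pics/top0.png'); ct=cal('top')
# mask out red & others: use low saturation
def ls(im):
    h=cv2.cvtColor(im,cv2.COLOR_BGR2HSV); o=im.copy(); o[h[...,1]>70]=0; return o
rail(ls(t0),ct,'top0',(346,188,372,250))
w1=cv2.imread('pics/w1.png')
# wrist pose at w1 -> rebuild from current wrist/tool relation
o=manip.get_obs(); Rt=R_.from_quat(o['ee_rot']).as_matrix(); K,d,p,R=cal('wrist')
pr=Rt.T@(p-o['position']); Rr=Rt.T@R
q=np.radians(-121.06)/2; Rw=R_.from_quat([np.cos(q),np.sin(q),0,0]).as_matrix()
cw=(K,d,np.array([.4633,-.3349,.28])+Rw@pr,Rw@Rr)
rail(ls(w1),cw,'w1',(70,95,200,215))
im=cams.camera('top')[:,:,::-1].copy(); cv2.imwrite('pics/t1.png',im)
a=im[170:300,250:410]; cv2.imwrite('pics/t1z.png',cv2.resize(a,(738,600),interpolation=2))
E
```

```text
top0 [351 192   8  21  57] yaw 14.03 len 0.0686 C dist 0.2665 along -0.0447
top0 [358 216  10  30  78] yaw 14.01 len 0.0965 C dist 0.2668 along 0.0512
top0 [346 227   6  23  82] yaw 5.89 len 0.0718 C dist 0.2199 along 0.0318
w1 [ 77 102  50  44 412] yaw 14.72 len 0.0723 C dist 0.2673 along -0.0433
w1 [  70  144   31   64 1138] yaw -48.75 len 0.0783 C dist 0.0632 along -0.1846
w1 [130 149  65  60 562] yaw 14.25 len 0.1005 C dist 0.267 along 0.0502
w1 [  83  180   67   35 1240] yaw 57.5 len 0.0889 C dist 0.1301 along 0.1533
```

View pics/t1z.png

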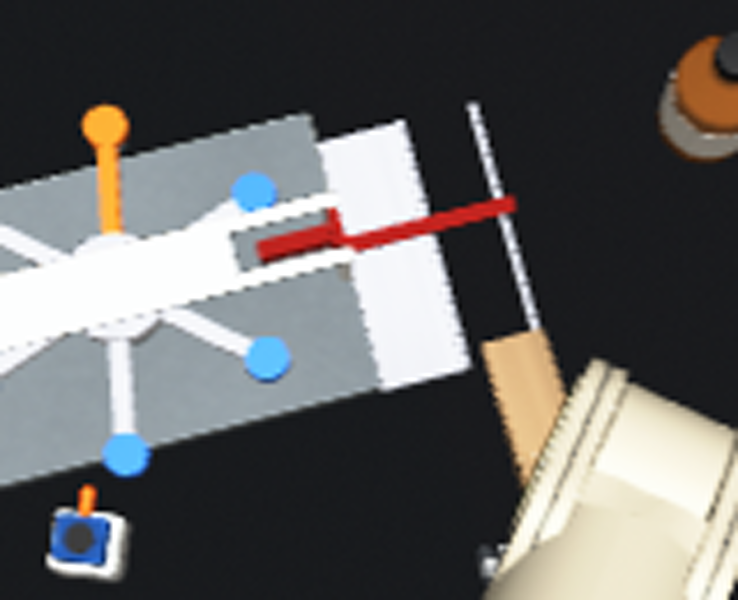

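The zoomed top view shows the wedge's thin end (545,340) just outside the channel mouth, with parallax from its height. The rail fits agree on a yaw of about 14.2° and an offset of 0.2665-0.267, with rail ends at x = -99 and +79. Next I lower the wedge in line with the channel.

```bash
cat >> h.py <<'E'
YAW=14.25; C=np.array([.5696,.0899]); _a=np.radians(YAW); RT=np.array([[np.cos(_a),-np.sin(_a)],[np.sin(_a),np.cos(_a)]])
def W(x,y): return C+RT@[x,y]
def tt(): return (RT.T@(manip.get_obs()['position'][:2]-C)).round(4)
E
python3 -c "
from h import *
print(tt()); to([*W(-.247,-.24),.0087],YAW-90)
im=cv2.imread('pics/t1.png'); c=cal('top'); h=cv2.cvtColor(im,cv2.COLOR_BGR2HSV)
m=cv2.inRange(h,(8,50,90),(25,255,255)); m[:, :350]=0; m[:, 376:]=0; m[:235]=0;m[285:]=0
ys,xs=np.nonzero(m)
for y in (246,250,254,258,262):
  q=xs[ys==y]; P=onz(c,[[q.min()-.5,y],[q.max()+.5,y]],.1); print(y,q.min(),q.max(),[(RT.T@(p[:2]-C)).round(4).tolist() for p in P])
"
```

```text
[-0.245  -0.2405]
t 6.2 pos [ 0.3914 -0.2035  0.0861] jaw -75.76 F [-0.8 -0.4 -1.9] q [-0.43  0.07  0.84  2.13 -0.06  0.97 -0.88] g 0.463
turn [ 0. -0. -0.] shift [-0.0005  0.002   0.0774]
246 354 369 [[-0.1076, -0.2162], [-0.1196, -0.2616]]
250 356 370 [[-0.1206, -0.2188], [-0.1318, -0.2612]]
254 357 374 [[-0.1328, -0.2184], [-0.1461, -0.2693]]
258 358 373 [[-0.1449, -0.2181], [-0.1568, -0.2632]]
262 360 371 [[-0.1577, -0.2206], [-0.1666, -0.2544]]
```

Emit:
move_arm --pt "0 0 0 0 0.006 0.04 0.03" --pt "0 0 0 0 0.006 0.065 0.03" --pt "0 0 0 0 0.006 0.076 0.03" --pt "0 0 0 0 0.006 0.076 0.03" --pt "0 0 0 0 0.006 0.076 0.03"

```text
clock: 6.7
position: [0.3856, -0.205, 0.0105]
ee_rot: [0.79, -0.614, 0.0, 0.0]
ft_force: [0.4, -0.3, -1.8]
grip_width: 0.465
```

```bash
python3 -c "
from h import *
print(tt()); to([*W(-.165,-.24),.0085],YAW-90)"
```

```text
[-0.2509 -0.2405]
t 6.7 pos [ 0.3856 -0.205   0.0105] jaw -75.69 F [ 0.4 -0.3 -1.8] q [-0.35  0.25  0.81  2.19 -0.25  0.79 -0.71] g 0.465
turn [ 0.  -0.   0.1] shift [-0.0004 -0.0859  0.002 ]
```

Emit:
move_arm --pt "0 0 0 0 -0.012 0.001 0.03" --pt "0 0 0 0 -0.024 0.001 0.03" --pt "0 0 0 0 -0.036 0.001 0.03" --pt "0 0 0 0 -0.048 0.001 0.03" --pt "0 0 0 0 -0.06 0.001 0.03" --pt "0 0 0 0 -0.072 0.001 0.03" --pt "0 0 0 0 -0.084 0.001 0.03" --pt "0 0 0 0 -0.086 0.001 0.03"

```text
clock: 7.5
position: [0.4704, -0.1825, 0.0093]
ee_rot: [0.79, -0.613, 0.0, -0.0]
ft_force: [1.3, -0.4, -0.5]
grip_width: 0.464
```

```bash
python3 - <<'E'
from h import *
print(tt()); to([*W(-.04,-.24),.0085],YAW-90)
im=cams.camera('top')[:,:,::-1].copy(); cv2.imwrite('pics/t2.png',im)
s=cams.camera('side')[:,:,::-1].copy(); cv2.imwrite('pics/s2.png',s)
cv2.imwrite('pics/ts2.png',np.hstack([cv2.resize(im[180:300,290:410],(400,400),interpolation=2),cv2.resize(s[210:330,290:410],(400,400),interpolation=2)]))
E
```

```text
[-0.1632 -0.2396]
t 7.5 pos [ 0.4704 -0.1825  0.0093] jaw -75.55 F [ 1.3 -0.4 -0.5] q [-0.35  0.4   0.73  2.02 -0.35  0.84 -0.74] g 0.464
turn [-0.  -0.   0.2] shift [ 0.0008 -0.1232  0.0009]
```

View pics/ts2.png

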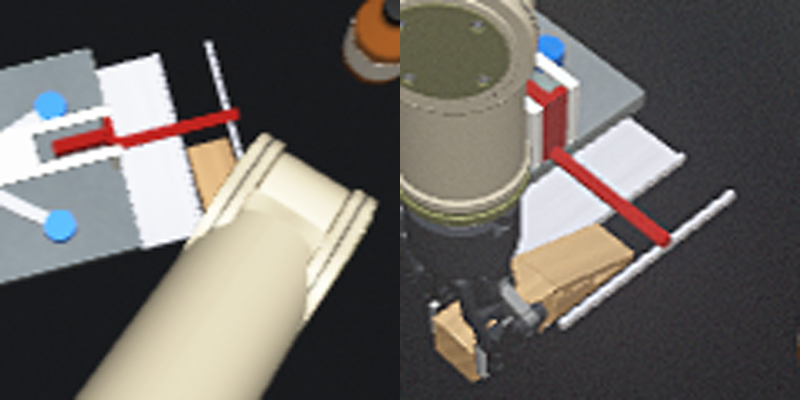

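Both views show the thin end inside the channel, short of the red foot. I push it under.

Emit:
move_arm --pt "0 0 0 0 -0.01 0.001 0.03" --pt "0 0 0 0 -0.02 0.001 0.03" --pt "0 0 0 0 -0.03 0.001 0.03" --pt "0 0 0 0 -0.04 0.001 0.03" --pt "0 0 0 0 -0.05 0.001 0.03" --pt "0 0 0 0 -0.06 0.001 0.03" --pt "0 0 0 0 -0.065 0.001 0.03"

```text
clock: 8.3
position: [0.5324, -0.1665, 0.0079]
ee_rot: [0.79, -0.613, -0.0, 0.0]
ft_force: [-3.6, 0.8, -4.1]
grip_width: 0.459
```

```bash
python3 -c "
from h import *
print(tt()); to([*W(-.04,-.24),.008],YAW-90)"
```

```text
[-0.0992 -0.2394]
t 8.3 pos [ 0.5324 -0.1665  0.0079] jaw -75.6 F [-3.6  0.8 -4.1] q [-0.34  0.51  0.69  1.89 -0.41  0.89 -0.78] g 0.459
turn [0.  0.  0.2] shift [ 0.0008 -0.0592 -0.0001]
```

Forces look as expected, with the foot riding up the slope. I continue onto the flat.

Emit:
move_arm --pt "0 0 0 0 -0.01 0 0.03" --pt "0 0 0 0 -0.02 0 0.03" --pt "0 0 0 0 -0.03 0 0.03" --pt "0 0 0 0 -0.04 0 0.03" --pt "0 0 0 0 -0.05 0 0.03" --pt "0 0 0 0 -0.06 0 0.03" --pt "0 0 0 0 -0.06 0 0.03" --pt "0 0 0 0 -0.06 0 0.03"

```text
clock: 9.1
position: [0.5908, -0.1517, 0.0085]
ee_rot: [0.79, -0.613, 0.001, -0.0]
ft_force: [2.3, 1.0, -4.7]
grip_width: 0.459
```

```bash
python3 -c "
from h import *
print(tt()); to([*W(-.04,-.24),.008],YAW-90)"
```

```text
[-0.0389 -0.2394]
t 9.1 pos [ 0.5908 -0.1517  0.0085] jaw -75.59 F [ 2.3  1.  -4.7] q [-0.33  0.6   0.66  1.74 -0.44  0.95 -0.82] g 0.459
turn [-0.1 -0.   0.2] shift [0.0006 0.0011 0.0005]
```

Emit:
move_arm --pt "0 0 0 0 0 0.001 0.03" --pt "0 0 0 0 0 0.001 0.06" --pt "0 0 0 0 0 0.001 0.06" --pt "0 0 0 0 0 0.001 0.06" --pt "0 0 0 0 0 0.001 0.06" --pt "0 0 0 0 0 -0.02 0.06" --pt "0 0 0 0 0 -0.06 0.06" --pt "0 0 0 0 0 -0.11 0.06" --pt "0 0 0 0 0 -0.16 0.06" --pt "0 0 0 0 0 -0.19 0.06"

```text
clock: 10.1
position: [0.5906, -0.1528, 0.2025]
ee_rot: [0.79, -0.613, 0.002, -0.001]
ft_force: [0.3, -0.4, -0.5]
grip_width: 0.702
```

```bash
python3 - <<'E'
from h import *
print(tt()); to([*W(-.15,-.1),.2],YAW-90)
s=cams.camera('side')[:,:,::-1].copy(); cv2.imwrite('pics/s3.png',s)
w=cams.camera('wrist')[:,:,::-1].copy()
cv2.imwrite('pics/s3z.png',np.hstack([cv2.resize(s[190:310,270:400],(390,360),interpolation=2),cv2.resize(w,(410,360))]))
E
```

```text
[-0.0394 -0.2404]
t 10.1 pos [ 0.5906 -0.1528  0.2025] jaw -75.67 F [ 0.3 -0.4 -0.5] q [-0.43  0.38  0.78  1.58 -0.28  1.29 -0.93] g 0.702
turn [-0.2 -0.1  0.1] shift [-0.1406  0.1104  0.0018]
```

View pics/s3z.png

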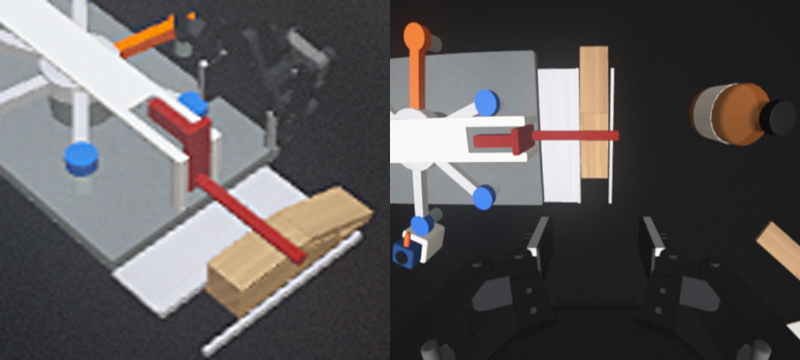

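The side and wrist views show the wedge in the channel with the red foot resting on its flat and the latch lifted; the fingers are off it. Next I close the fingers and go over the gap on the wheel's near side.

Emit:
move_arm --pt "0 0 0 -0.05 0.018 0 0" --pt "0 0 0 -0.1 0.018 0 0" --pt "0 0 0 -0.15 0.018 0 0" --pt "0 0 0 -0.2 0.018 0 0" --pt "0 0 0 -0.25 0.018 0 0" --pt "0 0 0 -0.289 0.018 0.02 0" --pt "0 0 0 -0.289 0.018 0.05 0" --pt "0 0 0 -0.289 0.018 0.05 0" --pt "0 0 0 -0.289 0.018 0.05 0"

```text
clock: 11.1
position: [0.5006, 0.1223, 0.1484]
ee_rot: [0.79, -0.614, -0.0, 0.001]
ft_force: [-0.8, 0.0, 0.1]
grip_width: 0.001
```

```bash
cat >> h.py <<'E'
def pol(r,a): return W(r*np.cos(np.radians(a)),r*np.sin(np.radians(a)))
E
cat > wh.py <<'E'
from h import *
from m import blobs
def wheel(f,save=None):
    im=cams.camera('top')[:,:,::-1].copy()
    if save: cv2.imwrite(save,im)
    h=cv2.cvtColor(im,cv2.COLOR_BGR2HSV); c=cal('top'); out=[]
    for n,lo,hi,z in (('b',95,125,.0715),('o',8,20,.0715)):
        for ce,a,m in blobs(h,lo,hi,120,80,(210,170,380,300),5):
            p=onz(c,[ce],z)[0,:2]; v=RT.T@(p-C); out.append((n,a,round(np.hypot(*v),4),round(float(np.degrees(np.arctan2(v[1],v[0]))),1)))
    for o in out: print(o)
E
python3 -c "
from h import *; from wh import *
print(tt()); to([*pol(.075,140),.045],YAW-90); wheel(0,'pics/t4.png')"
```

```text
[-0.0589  0.0483]
t 11.1 pos [0.5006 0.1223 0.1484] jaw -75.71 F [-0.8  0.   0.1] q [-0.92  0.17  0.65  1.88 -0.11  1.13 -1.55] g 0.001
turn [ 0.1 -0.   0. ] shift [ 1.000e-04 -1.600e-03  1.034e-01]
('b', np.int32(61), np.float64(0.1103), -69.6)
('b', np.int32(72), np.float64(0.1115), -130.4)
('b', np.int32(83), np.float64(0.1118), 170.6)
('b', np.int32(43), np.float64(0.1642), 162.8)
('o', np.int32(165), np.float64(0.0879), -10.3)
('o', np.int32(20), np.float64(0.2408), -105.4)
('o', np.int32(20), np.float64(0.1405), 159.0)
```

The wheel reads -9.6° (orange arm) in the turret frame and the pointer 159.0°, so it needs +168.6° in three strokes.

Emit:
move_arm --pt "0 0 0 0 0 0.04 0" --pt "0 0 0 0 0 0.08 0" --pt "0 0 0 0 0 0.102 0" --pt "0 0 0 0 0 0.102 0" --pt "0 0 0 0 0 0.102 0"

```text
clock: 11.65
position: [0.5019, 0.1228, 0.0478]
ee_rot: [0.79, -0.614, 0.0, -0.001]
ft_force: [-0.0, 0.8, -0.5]
grip_width: -0.002
```

Emit:
move_arm --pt "0 0 0 0.009 0.005 0 0" --pt "0 0 0 0.018 0.01 0 0" --pt "0 0 0 0.028 0.014 0 0" --pt "0 0 0 0.038 0.016 0 0" --pt "0 0 0 0.048 0.017 0 0" --pt "0 0 0 0.059 0.016 0 0" --pt "0 0 0 0.069 0.014 0 0" --pt "0 0 0 0.079 0.01 0 0" --pt "0 0 0 0.088 0.005 0 0" --pt "0 0 0 0.096 -0.001 0 0"

```text
clock: 12.65
position: [0.5258, 0.0299, 0.0461]
ee_rot: [0.79, -0.613, -0.0, 0.0]
ft_force: [-1.2, 3.0, -0.6]
grip_width: -0.004
```

```bash
python3 -c "
from h import *; from wh import *
print(tt()); to([*pol(.075,228),.045],YAW-90); wheel(0)"
```

```text
[-0.0572 -0.0474]
t 12.65 pos [0.5258 0.0299 0.0461] jaw -75.64 F [-1.2  3.  -0.6] q [-0.7   0.36  0.65  1.94 -0.27  0.93 -1.24] g -0.004
turn [0.  0.  0.1] shift [ 0.0084 -0.007   0.001 ]
('b', np.int32(64), np.float64(0.1119), -6.4)
('b', np.int32(5), np.float64(0.1187), -70.2)
('b', np.int32(51), np.float64(0.1138), -127.8)
('b', np.int32(73), np.float64(0.1103), 115.1)
('o', np.int32(131), np.float64(0.0934), 55.0)
('o', np.int32(20), np.float64(0.2402), -105.4)
```

Emit:
move_arm --pt "0 0 0 0.008 -0.007 0 0" --pt "0 0 0 0.008 -0.007 0 0" --pt "0 0 0 0.008 -0.007 -0.03 0" --pt "0 0 0 0.008 -0.007 -0.06 0" --pt "0 0 0 -0.03 0.01 -0.06 0" --pt "0 0 0 -0.08 0.01 -0.06 0" --pt "0 0 0 -0.081 0.01 -0.06 0" --pt "0 0 0 -0.081 0.01 -0.06 0"

```text
clock: 13.5
position: [0.4955, 0.108, 0.1064]
ee_rot: [0.791, -0.612, 0.0, -0.0]
ft_force: [0.8, -0.6, 0.5]
grip_width: -0.001
```

```bash
python3 -c "
from h import *; from wh import *
print(tt()); to([*pol(.075,153),.045],YAW-90); wheel(0)"
```

```text
[-0.0673  0.0357]
t 13.5 pos [0.4955 0.108  0.1064] jaw -75.44 F [ 0.8 -0.6  0.5] q [-0.89  0.21  0.65  1.95 -0.15  1.03 -1.49] g -0.001
turn [-0.   0.   0.3] shift [ 0.0017 -0.0005  0.0614]
('b', np.int32(76), np.float64(0.1098), 2.5)
('b', np.int32(74), np.float64(0.1096), -58.0)
('b', np.int32(67), np.float64(0.111), -118.0)
('b', np.int32(82), np.float64(0.1118), -177.2)
('o', np.int32(20), np.float64(0.2408), -105.4)
```

Emit:
move_arm --pt "0 0 0 0 0 0.04 0" --pt "0 0 0 0 0 0.06 0" --pt "0 0 0 0 0 0.06 0" --pt "0 0 0 0 0 0.06 0"

```text
clock: 13.95
position: [0.4962, 0.1054, 0.0467]
ee_rot: [0.789, -0.614, 0.0, 0.0]
ft_force: [0.2, -0.4, 0.4]
grip_width: 0.002
```

Emit:
move_arm --pt "0 0 0 0.011 0.004 0 0" --pt "0 0 0 0.021 0.006 0 0" --pt "0 0 0 0.032 0.008 0 0" --pt "0 0 0 0.042 0.007 0 0" --pt "0 0 0 0.053 0.006 0 0" --pt "0 0 0 0.063 0.003 0 0" --pt "0 0 0 0.072 -0.002 0 0" --pt "0 0 0 0.081 -0.007 0 0" --pt "0 0 0 0.089 -0.014 0 0" --pt "0 0 0 0.091 -0.017 0 0"

```text
clock: 14.95
position: [0.5355, 0.0215, 0.0461]
ee_rot: [0.79, -0.613, 0.0, 0.0]
ft_force: [-2.5, -0.4, -0.2]
grip_width: 0.003
```

Emit:
move_arm --pt "0 0 0 0 0 0 0" --pt "0 0 0 0 0 -0.03 0" --pt "0 0 0 0 0 -0.06 0" --pt "0 0 0 -0.03 0.017 -0.06 0" --pt "0 0 0 -0.08 0.017 -0.06 0" --pt "0 0 0 -0.089 0.017 -0.06 0" --pt "0 0 0 -0.089 0.017 -0.06 0"

```text
clock: 15.65
position: [0.4958, 0.107, 0.1064]
ee_rot: [0.791, -0.611, -0.0, -0.0]
ft_force: [0.5, -0.9, -0.2]
grip_width: 0.001
```

```bash
python3 -c "
from h import *; from wh import *
print(tt()); to([*pol(.075,153),.045],YAW-90); wheel(0)"
```

```text
[-0.0673  0.0348]
t 15.65 pos [0.4958 0.107  0.1064] jaw -75.37 F [ 0.5 -0.9 -0.2] q [-0.88  0.21  0.65  1.95 -0.15  1.03 -1.49] g 0.001
turn [-0.   0.   0.4] shift [ 0.0007 -0.0005  0.0614]
('b', np.int32(77), np.float64(0.1101), 2.7)
('b', np.int32(71), np.float64(0.1098), -57.6)
('b', np.int32(74), np.float64(0.1108), -117.5)
('b', np.int32(81), np.float64(0.1117), -176.8)
('o', np.int32(20), np.float64(0.2416), -105.4)
```

Emit:
move_arm --pt "0 0 0 0 0 0.04 0" --pt "0 0 0 0 0 0.06 0" --pt "0 0 0 0 0 0.06 0" --pt "0 0 0 0 0 0.06 0"

```text
clock: 16.1
position: [0.4968, 0.1032, 0.0468]
ee_rot: [0.789, -0.614, 0.0, 0.0]
ft_force: [-1.1, 0.1, 0.1]
grip_width: 0.0
```

Emit:
move_arm --pt "0 0 0 0.01 0.004 0 0" --pt "0 0 0 0.02 0.006 0 0" --pt "0 0 0 0.03 0.008 0 0" --pt "0 0 0 0.041 0.007 0 0" --pt "0 0 0 0.051 0.006 0 0" --pt "0 0 0 0.057 0.004 0 0" --pt "0 0 0 0.06 0.003 0 0" --pt "0 0 0 0.062 0.002 0 0" --pt "0 0 0 0.062 0.002 0 0"

```text
clock: 17.0
position: [0.5098, 0.0439, 0.0462]
ee_rot: [0.79, -0.613, 0.0, 0.0]
ft_force: [-0.7, -0.1, 0.3]
grip_width: -0.005
```

```bash
python3 -c "
from h import *; from wh import *
print(tt()); to([*pol(.075,204),.045],YAW-90); wheel(0)"
```

```text
[-0.0693 -0.0299]
t 17.0 pos [0.5098 0.0439 0.0462] jaw -75.63 F [-0.7 -0.1  0.3] q [-0.74  0.32  0.65  1.98 -0.24  0.91 -1.29] g -0.005
turn [ 0.  -0.   0.1] shift [ 0.0006 -0.0008  0.0012]
('b', np.int32(80), np.float64(0.1097), -21.4)
('b', np.int32(75), np.float64(0.1099), 39.2)
('b', np.int32(5), np.float64(0.1133), -75.1)
('b', np.int32(8), np.float64(0.1106), -82.7)
('b', np.int32(27), np.float64(0.111), 104.4)
('b', np.int32(71), np.float64(0.1122), -141.5)
('o', np.int32(20), np.float64(0.2405), -105.4)
```

The blue caps put the orange arm at 158.8° against the pointer's 159.0°. I retreat and verify.

Emit:
move_arm --pt "0 0 0 0 0 -0.02 0" --pt "0 0 0 0 0 -0.06 0" --pt "0 0 0 0 0 -0.11 0" --pt "0 0 0 0 0 -0.16 0" --pt "0 0 0 0.04 0 -0.2 0" --pt "0 0 0 0.09 0 -0.2 0" --pt "0 0 0 0.14 0 -0.2 0" --pt "0 0 0 0.19 0 -0.2 0" --pt "0 0 0 0.24 0 -0.2 0" --pt "0 0 0 0.25 0 -0.2 0"

```text
clock: 18.05
position: [0.5709, -0.204, 0.2461]
ee_rot: [0.788, -0.615, 0.001, 0.001]
ft_force: [-0.2, 0.4, -0.6]
grip_width: -0.002
```

Emit:
move_arm --pt "0 0 0 0.04 0 0 0" --pt "0 0 0 0.08 0 0 0" --pt "0 0 0 0.1 0 0 0" --pt "0 0 0 0.1 0 0 0" --pt "0 0 0 0.1 0 0 0"

```text
clock: 18.55
position: [0.5963, -0.295, 0.2458]
ee_rot: [0.79, -0.613, -0.0, 0.0]
ft_force: [0.2, 0.0, -0.5]
grip_width: 0.001
```

```bash
python3 - <<'E'
from h import *; from wh import *
wheel(0,'pics/t9.png'); to([.5,-.3,.25],-75.7)
im=cv2.imread('pics/t9.png'); s=cams.camera('side')[:,:,::-1].copy(); cv2.imwrite('pics/s9.png',s)
cv2.imwrite('pics/f9.png',np.hstack([cv2.resize(im[175:305,215:375],(400,325),interpolation=2),cv2.resize(s[150:320,190:400],(400,325),interpolation=2)]))
E
```

```text
('b', np.int32(80), np.float64(0.1097), -21.4)
('b', np.int32(75), np.float64(0.1099), 39.2)
('b', np.int32(5), np.float64(0.1133), -75.1)
('b', np.int32(8), np.float64(0.1106), -82.7)
('b', np.int32(27), np.float64(0.111), 104.4)
('b', np.int32(74), np.float64(0.1117), -141.5)
('b', np.int32(88), np.float64(0.1658), 159.3)
('o', np.int32(13), np.float64(0.2346), -105.8)
('o', np.int32(179), np.float64(0.0873), 159.7)
('o', np.int32(19), np.float64(0.14), 159.0)
t 18.6 pos [ 0.5966 -0.294   0.246 ] jaw -75.59 F [0.6 0.8 0.7] q [-0.18  0.52  0.84  1.36 -0.38  1.43 -0.67] g 0.004
turn [0.  0.  0.1] shift [-0.0183  0.0951 -0.0039]
```

View pics/f9.png

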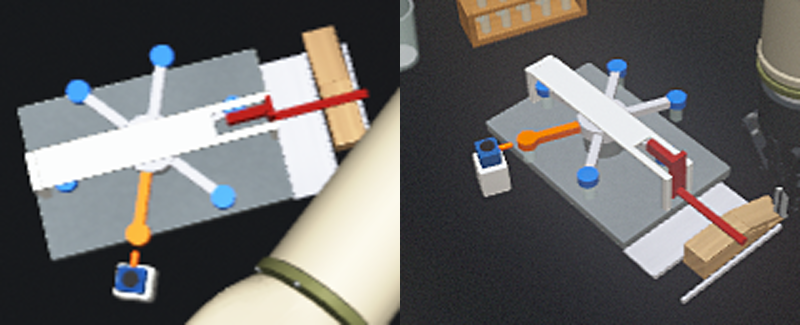

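The orange cap at top-view crop (137,233) is in line with the pointer at (135,257). The latch foot rests on the wedge's flat, and the arm is clear of everything. I hand in.

```bash
python3 -c "
from workcell import manip
print(manip.hand_in())"
```

```text
the job is handed in; nothing more can be done
None
```

I slid the left-most wedge thin end first along the channel until the latch's foot sat on its flat, let go, and backed off. I then turned the wheel about +168° in three pushes on its arms and handed in at about 18.6 s; no verdict was reported.

- **Vial position:** in the last top picture, the orange arm reads 158.7–159.7° in the turret frame. The reader's pointer reads 159.0° and its block 159.3°. That is about 1.5 mm off at the cap, against a limit of 12 mm.
- **Latch and wedge:** the side and top views show the foot on the wedge's flat with the latch lifted. I judged the lift by eye; I did not measure the 17 mm or the contact force between wedge and latch.
- **Clear of everything:** the gripper was shut at about 0.25 m height with only noise on the force sensor.
- **Bystanders:** the bottle, beaker and rack were never near the fingers, but I did not re-measure their positions at the end.

No check failed or disagreed. During the middle pushes the orange cap was hidden from the top camera, so I tracked the wheel by its blue caps until the final view confirmed it.

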